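# Set up the resin dispenser and its metering valve

### The job

Lift the white hopper (the orange bar is its handle) and seat it fully home on the blue platform of the dispenser, with both steel pegs through its flange holes, and let go of it. Then take the black crank handle of the red valve wheel, turn it clockwise until the valve closes against its stop, and back it off counter-clockwise exactly two full turns. Finish with the wheel at rest there and the gripper still holding the crank handle; leave the hopper seated and the bottle, cup and wood block alone.

Things in the scene. Friction and masses are not known exactly. Their poses are not given: they have to be found in the camera images.
- dispenser_base: fixed dispenser base: grey plate 180 x 350 x 18 mm (x, y, z) on the bench, a blue platform block at its +y end, a brass valve with a red wheel at its -y end. Origin at the centre of its underside, z up. The platform's centre is at (0, +85) mm, the wheel's axis at (0, -85) mm. Its place varies by some cm and its yaw by 20 degrees either way
- platform_top (a point): centre of the top face of the blue platform (170 x 130 mm in x, y; top 50 mm above the bench), axes those of dispenser_base. Two steel pegs stand on it at x = -62 and x = +62 mm, y = 0: 10 mm diameter for 12 mm, then tapering to 3 mm at their tips 22 mm above the platform
- hopper: loose white hopper, 0.26 to 0.49 kg, upright on the bench left or right of the base; origin at the centre of its underside, z up. Flange 152 x 100 x 12 mm (x, y, z) with two 15 mm through holes at x = -62 and +62 mm, y = 0; on it an open cup, rim 100 mm across, 80 mm above the underside. Fits either way round. Seated, its origin meets platform_top and its x lies along the platform's x
- hopper_bar (a point): centre of the hopper's orange bridge bar, 107 mm above its underside; the bar runs 108 mm along the hopper's x, is 14 mm wide (y) and 14 mm high, with 20 mm free between it and the rim; grip it across y
- valve_wheel (a joint): angle of the red valve wheel, rad: 0 at the closed hard stop, growing counter-clockwise seen from above as it opens; two turns open = 12.57; travel ends at 20. Starts 1.5 to 6 open. At 0 the handle lies on the base's +x side of the axis. Friction (0.15 N m, about 3 N at the handle) keeps it where it is left
- valve_axis (a point): centre of the red wheel (rim radius 50 mm, rim bar 12 mm thick) on its upright axis, 120 mm above the bench
- handle_grip (a point): grip point of the black crank handle: an upright cylinder 22 mm in diameter, from 127 to 182 mm above the bench, standing on the wheel rim 50 mm from the axis; this point is on its centre line, 160 mm above the bench. It spins freely on its own pin, so the fingers can keep their direction while they carry it round
- crank_handle: the same black crank handle; origin at the centre of its lower end, 127 mm above the bench
- red_bottle: bystander: red bottle, 66 mm diameter, 160 mm tall, on the other side of the base from the hopper; origin at the centre of its underside
- paper_cup: bystander: paper cup, 68 mm diameter, 85 mm tall, to the left of the base, farther out than the spots of hopper and bottle; origin at the centre of its underside
- wood_block: bystander: wood block 50 x 110 x 50 mm beyond the base; origin at the centre of its underside

How it is judged:
On the way, in this order (a step that is already met when the one before it is completed fails the run):
1. the hopper is seated on the pegs and let go (distance between hopper and platform_top below 0.006 m and z of hopper in the frame of platform_top below 0.003 m and angle between hopper's own z axis and vertical below 0.05 rad and angle between the x axis of hopper and the x axis of dispenser_base, either way round below 0.1 rad and contact force between the fingers and hopper below 0.1 N), for 0.2 s.
2. the valve is closed to its stop (value of joint valve_wheel below 0.08 rad), for 0.1 s.
At the end, for the whole second after the job is handed in: The valve wheel rests two turns (12.57 rad, within 0.2 rad) open after having been closed to its stop (below 0.08 rad), the fingers hold the crank handle with more than 2 N, and the hopper, untouched, sits flush on the platform over both pegs (within 6 mm, less than 3 mm up, upright) (value of joint valve_wheel between 12.366 and 12.766 rad and velocity of joint valve_wheel between -0.1 and 0.1 rad/s and contact force between the fingers and crank_handle above 2 N and distance between hopper and platform_top below 0.006 m and z of hopper in the frame of platform_top below 0.003 m and angle between hopper's own z axis and vertical below 0.05 rad and angle between the x axis of hopper and the x axis of dispenser_base, either way round below 0.1 rad and contact force between the arm and hopper below 0.1 N); the arm keeps its last pose, push and grip.
It fails at once if the bottle, the cup or the wood block is moved by more than 30 mm (distance of any of red_bottle, paper_cup, wood_block from where it was at the start of the episode above 0.03 m).
It fails at once if the bottle or the cup is tipped over (angle between any of red_bottle, paper_cup's own z axis and vertical above 0.5 rad).
It also fails if it takes over 72 s, if anything falls off the work surface, if the arm or the gripper's body presses on something with over 40 N, if the wrist force passes 120 N, or if a joint passes its speed limit or range.

### The arm

A 6-joint arm with a two-finger parallel gripper is mounted at the origin on the work surface. World frame = base frame: x ahead of the robot, y to its left, z up, the work surface at z = 0. Lengths are in m, angles in rad, forces in N, time in s.
With the tool pointing down it reaches from about 0.425 to 0.95 m from the base axis. Payload 3.5 kg.
Tool frame: the origin (TCP) lies midway between the tips of the shut fingers; the grasp point (between the pads) lies 19 mm behind it; z points along the fingers, y is the line along which they close (so a half turn about z gives the same grasp; the last joint's range is limited). The gripper opens to 85 mm and grips with 20 to 120 N. Pads are 22 mm wide; open, the fingers measure 114 mm over their backs; the gripper's body (76 mm by 85 mm) begins 54 mm behind the grasp point. The pads swing forward as they close: fully open they stand 13 mm farther back than shut.
Start: joints at [-1.395, 0.286, 1.577, -0, 1.279, -0.15], TCP at [0.216, -0.639, 0.195] pointing down, gripper open.
Joint ranges: [-2.77, 2.77], [-0.9, 2.22], [0.21, 2.48], [-1.53, 4.67], [0.24, 2.81], [-2.84, 2.84]. Speed limits (rad/s): [2.79, 2.79, 3.14, 3.14, 3.14, 3.14].

### API

Orientations are given as a unit quaternion [x, y, z, w].
In Python, from plant import get_state, read_camera, ctrl gives the robot as it stands.
- The arm moves only by the shell command python3 -m crank 'ROWS' [FORCE]. ROWS is JSON, a list of rows, each a list of 3 entries, a list of its own where there are three numbers: the shift along the tool's x, y, z in mm, then the turn about the tool's z in degrees, then the closure in counts, from 0 (fully open) to 255 (shut). In form: [[[tx, ty, tz], yaw, claw], ...]. A call has 1 to 10 rows; each row is the pose to reach, as a shift and turn from the pose commanded when the call began, along the tool's axes at that moment; what a row does not reach only later rows make up. A row lasts 1/10 s, in which the tool goes at most 50 mm and 8.59 degrees, less where a joint would pass 70% of its speed; a pose out of reach is approached as far as the arm can. A call with a gripper value outside its range is refused whole. The fingers move at their own pace and stop on an object; FORCE is the grip in N (left out, the last holds). Time passes only in rows, so rows that repeat a pose let the fingers close. It gives the time, the measured TCP pose, the force, the opening and the grip force at its end, in the units of the state.
- get_state(): the state, without advancing time (a new reading comes with each control period).
- read_camera(name): name is "side" or "top"; returns a dict with "frame" (384x512x3 uint8, blue, green, red), "range_z" (384x512 float32, m along the optical axis (not along the pixel's ray), 0 where there is no reading), "vfov" (degrees; the focal length in pixels is half the picture's height over the tangent of half this angle, whatever the lens; pixels are square), "cx", "cy" (the principal point, pixels), "origin" and "orientation" of the camera in the world. Camera axes: x right, y down, z forward; pixel columns grow to the right and rows downward; lengths in m; the calibration is good to about 2 mm. A picture is of the moment at which its call begins.
- ctrl.sign_off(): hands the job in; it is judged then, once.
The state is a dict: "time": time; "qpos": joint angles; "dq": joint speeds; "joint_efforts": joint torques, N m; "eef_pos": TCP position; "tcp_rot": TCP orientation; "contact_force": force on the tool from outside, world axes, zero at the start; "wrist_torque": the same for the moment, N m; "opening": opening from 0.0 (shut) to 1.0 (fully open); "finger_force": force on a finger pad.
Only numpy, scipy, OpenCV 4.12 (cv2) and the standard library are available. Lean on these libraries where they do the work, as an engineer would, in place of code of your own. Each camera call takes 0.05 s, during which the arm holds its last target. There are 200 camera calls.

## Working session

There is one attempt and no reset: what is moved stays moved. The work goes in short steps, Python scripts to look and compute and a shell command to move; the robot and the scene stay as the last step left them, time stands still between calls to the robot, and variables do not carry over. Pictures are saved under pics/ and viewed, at most 10 in all, crops included, and the job is handed in when it is done.

```bash
mkdir -p pics; ls; python3 - <<'E'
from plant import get_state, read_camera
import cv2,pickle
s=get_state();print(s)
for n in("top","side"):
    c=read_camera(n);cv2.imwrite(f"pics/{n}0.png",c["frame"]);pickle.dump(c,open(f"{n}0.pkl","wb"))
    print(n,c["vfov"],c["cx"],c["cy"],c["origin"],c["orientation"])
E
```

```text
pics
{'time': 0.0, 'qpos': array([-1.39499569e+00,  2.87182758e-01,  1.57816888e+00, -9.80601154e-07,
        1.27860662e+00, -1.49991636e-01]), 'dq': array([-0.0002662 , -0.0008096 ,  0.0001582 ,  0.00044483,  0.0003874 ,
       -0.00072757]), 'joint_efforts': array([-5.65456285e-04, -4.05981731e+01, -2.92626411e+01, -8.85117583e-05,
        5.82960929e-03,  9.15790324e-07]), 'eef_pos': array([ 0.21594252, -0.63874597,  0.19404028]), 'tcp_rot': array([ 9.86761024e-01,  1.62176704e-01, -1.57323600e-05, -1.18269776e-03]), 'contact_force': array([-0.00732965,  1.40627414, -0.36900693]), 'wrist_torque': array([-0.04987804,  0.01679973,  0.01768487]), 'finger_force': 0.0, 'opening': 0.9995145403338445}
top 45.45612955433055 263.1344728354522 193.47587443207803 [ 0.34268917 -0.00143062  1.40620485] [-0.68653879  0.71947034 -0.07526509  0.07322629]
side 48.72390106441231 260.7584807594234 196.61235685051736 [0.09411277 0.9359352  0.86820399] [-0.22998585  0.8571266  -0.44811396  0.10786277]
```

```bash
cat > h.py <<'E'
import numpy as np, pickle
from scipy.spatial.transform import Rotation as R
def cloud(c):
    h,w=c["range_z"].shape; f=h/2/np.tan(np.radians(c["vfov"])/2)
    v,u=np.mgrid[:h,:w]; z=c["range_z"]
    p=np.stack([(u-c["cx"])/f*z,(v-c["cy"])/f*z,z],-1)
    return R.from_quat(c["orientation"]).apply(p.reshape(-1,3)).reshape(h,w,3)+np.array(c["origin"])
E
```

```text
(no output)
```

View pics/top0.png

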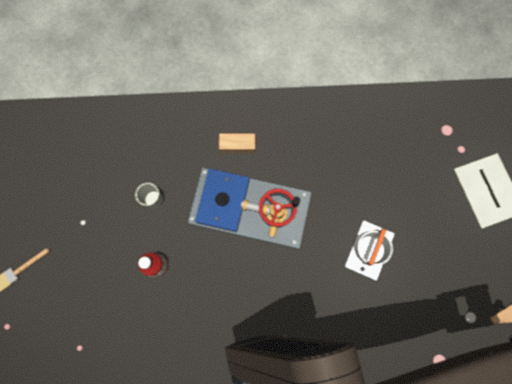

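View pics/side0.png

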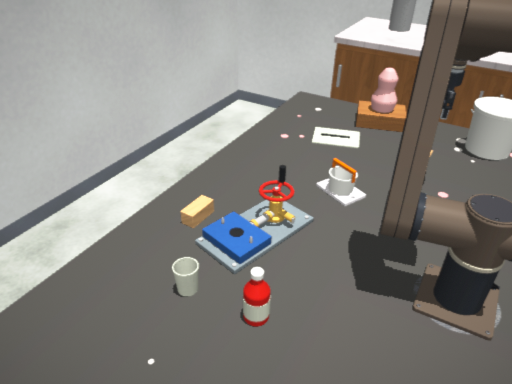

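Top view: dispenser at about (250,208) with the blue platform at (222,200), the wheel at (278,208) and its black handle at (296,202). The hopper is at (372,250) with its orange bar running (371,263)–(383,230). The bottle is at (152,264), the cup at (148,195) and the block at (237,141). The side view agrees.

```bash
cat > m.py <<'E'
import sys,cv2
from h import *
def rect(P):
    r=cv2.minAreaRect((P[:,:2]*1000).astype(np.float32)); b=cv2.boxPoints(r)/1000
    e=b[1]-b[0],b[2]-b[1]; L=max(e,key=np.linalg.norm)
    return np.round(np.array(r[0]),1),np.round(r[1],1),round(np.degrees(np.arctan2(L[1],L[0]))%180,1)
def run(tag):
  for n in("top","side"):
    c=pickle.load(open(f"{n}{tag}.pkl","rb"));P=cloud(c);hsv=cv2.cvtColor(c["frame"],cv2.COLOR_BGR2HSV)
    H,S,V=[hsv[...,i].astype(int) for i in range(3)];z=P[...,2]
    near=(P[...,0]>.3)&(P[...,0]<.95)&(abs(P[...,1])<.6)
    ms={"blue":(H>105)&(H<125)&(S>150)&(V>60)&(z>.042)&(z<.06),
        "flange":(S<40)&(V>150)&(z>.004)&(z<.022),
        "bar":(H>4)&(H<16)&(S>170)&(V>120)&(z>.09)&(z<.13),
        "wheel":((H<4)|(H>174))&(S>170)&(z>.10)&(z<.14)&(P[...,1]>-.2)&(P[...,1]<.1),
        "handle":(V<60)&(z>.14)&(z<.2)&(P[...,1]>-.3)&(P[...,1]<.1),"base":(S<110)&(V>60)&(z>.012)&(z<.025)&(P[...,1]>-.13)&(P[...,1]<.25)}
    for k,m in ms.items():
        m=(m&near).astype(np.uint8); nl,l,st,_=cv2.connectedComponentsWithStats(m,connectivity=8)
        if nl<2: print(n,k,"none");continue
        i=1+st[1:,4].argmax(); q=P[l==i] if k not in("flange","base") else P[m>0]
        print(n,k,len(q),"mean",np.round(q.mean(0)*1000,1),"rect",*rect(q))
if __name__=="__main__": run(sys.argv[1])
E
python3 m.py 0
python3 - <<'E'
import cv2,numpy as np
t=cv2.imread("pics/top0.png");s=cv2.imread("pics/side0.png")
a=cv2.resize(t[155:295,180:400],None,fx=3.6,fy=3.6,interpolation=cv2.INTER_CUBIC)
b=cv2.resize(s[150:280,190:380],None,fx=4.2,fy=4.2,interpolation=cv2.INTER_CUBIC)
cv2.imwrite("pics/topc.png",a);cv2.imwrite("pics/sidec.png",b)
E
```

```text
top blue 1442 mean [615.6 115.9  49.6] rect [620.3 112.3] [122.5 164.6] 164.3
top flange 2784 mean [ 522.7 -120.9   15.5] rect [579.   64.4] [947.8 234.2] 76.2
top bar 23 mean [ 482.3 -339.   113.1] rect [ 483.2 -340.1] [ 8.1 31.8] 158.8
top wheel 243 mean [573.  -43.2 125.2] rect [574.6 -49.7] [ 99.6 102.2] 130.5
top handle 39 mean [578.6 -97.7 175.3] rect [579.8 -97.5] [14.9 15.5] 171.6
top base 2671 mean [580.4   1.4  17.8] rect [640.2  18.5] [349.  267.4] 74.3
side blue 1523 mean [616.4 122.8  50.9] rect [621.6 115.9] [129.8 171. ] 164.9
side flange 1686 mean [544.  -42.6  17.4] rect [541.4 -44.4] [ 428.9 1176.7] 97.4
side bar 72 mean [ 453.  -319.7  108. ] rect [ 454.4 -322.5] [ 13.8 111.2] 153.5
side wheel 330 mean [576.1 -44.9 125.1] rect [575.3 -46.9] [107.4 105.6] 70.5
side handle 81 mean [580.6 -93.3 164.9] rect [581.6 -95.2] [17.2 16.3] 83.6
side base 1794 mean [579.4  38.6  19.2] rect [652.3  18.8] [353.6 293.9] 74.3
```

View pics/topc.png

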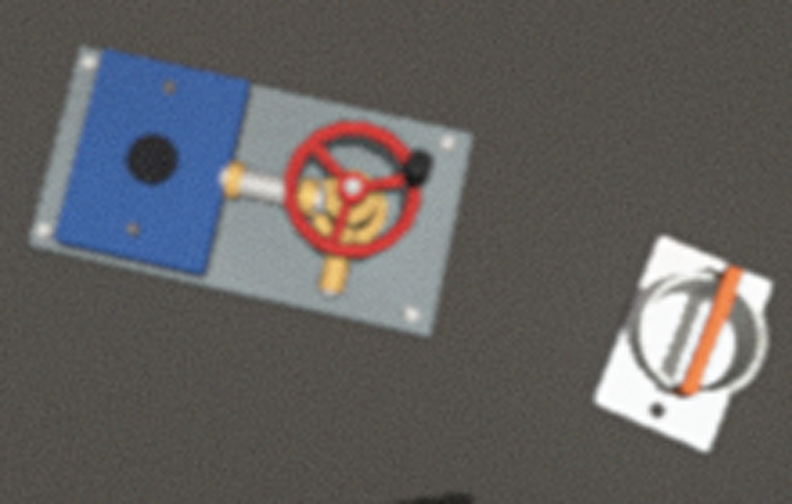

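View pics/sidec.png

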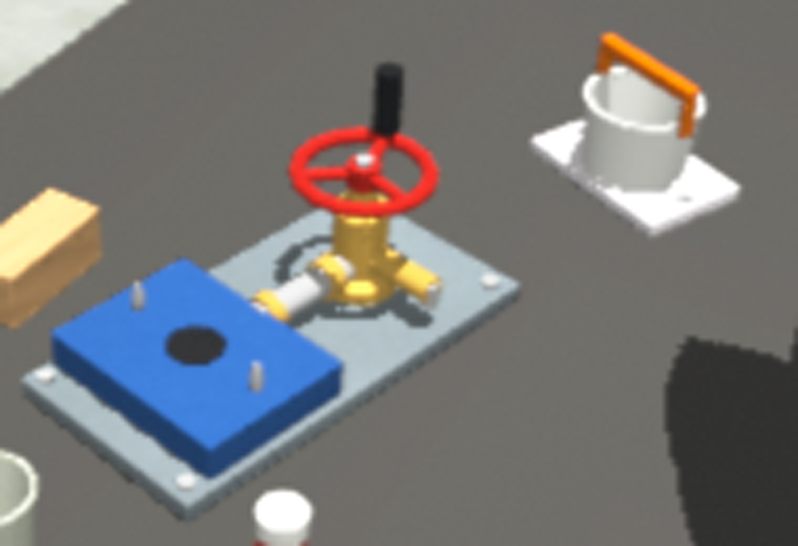

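```bash
cat > ray.py <<'E'
from h import *
def hit(c,uv,z):
    f=192/np.tan(np.radians(c["vfov"])/2); uv=np.atleast_2d(uv).astype(float)
    d=R.from_quat(c["orientation"]).apply(np.c_[(uv[:,0]-c["cx"])/f,(uv[:,1]-c["cy"])/f,np.ones(len(uv))])
    o=np.array(c["origin"]); return (o+d*((z-o[2])/d[:,2])[:,None])[:,:2]*1000
E
python3 - <<'E'
from ray import *
np.set_printoptions(precision=1,suppress=True)
T,S=[pickle.load(open(f"{n}0.pkl","rb")) for n in("top","side")]
t=lambda p,z:hit(T,(np.array(p)+.5)/3.6-.5+[180,155],z)
s=lambda p,z:hit(S,(np.array(p)+.5)/4.2-.5+[190,150],z)
def fit(w,m):
    w,m=np.array(w),np.array(m,float); a=w-w.mean(0);b=m-m.mean(0)
    th=np.arctan2((b[:,0]*a[:,1]-b[:,1]*a[:,0]).sum(),(b*a).sum());c,s_=np.cos(th),np.sin(th);Q=np.array([[c,-s_],[s_,c]])
    o=w.mean(0)-Q@m.mean(0);print(" origin",o,"yaw",np.degrees(th),"res",(w-(m@Q.T+o)).ravel());return o,th,Q
print("top base");fit(np.r_[t([(82,46),(472,130),(430,335),(30,245)],.018),t([(170,87),(133,229)],.062)],[(90,175),(90,-175),(-90,-175),(-90,175),(62,85),(-62,85)])
print("side base");fit(np.r_[s([(520,286),(22,380),(188,515)],.018),s([(185,258),(52,340),(210,470),(342,368)],.05),s([(137,283),(257,364)],.072)],[(-90,-175),(90,175),(-90,175),(85,20),(85,150),(-85,150),(-85,20),(62,85),(-62,85)])
print("top hop");fit(np.r_[t([(660,235),(772,280),(708,452),(595,403)],.012),t([(735,268),(690,392)],.114)],[(76,50),(76,-50),(-76,-50),(-76,50),(54,0),(-54,0)])
print("side hop");fit(np.r_[s([(740,187),(652,233),(531,140)],.012),s([(605,37),(695,95)],.114)],[(-76,-50),(-76,50),(76,50),(54,0),(-54,0)])
print("handle",t([(419,163)],.182),s([(389,69)],.182),"hub",t([(352,187)],.125),s([(365,160)],.13))
E
```

```text
top base
 origin [598.9  30.4] yaw -15.268828409003886 res [-0.4 -1.6  1.   1.8  0.6  1.7  0.4 -1.6 -1.1 -0.8 -0.4  0.6]
side base
 origin [596.9  35.2] yaw -15.377182746043552 res [ 2.  -1.3  0.6 -3.8 -0.8  1.7  1.  -3.7 -4.2  1.8 -6.9 11.9  1.7  2.7
  3.8 -4.8  2.8 -4.6]
top hop
 origin [ 451.8 -326.5] yaw -25.751592235456968 res [ 0.9 -0.4  1.5 -1.6 -1.9  0.6 -0.9  0.8 -1.1  1.5  1.5 -0.8]
side hop
 origin [ 451.9 -324.2] yaw -26.22764676269756 res [ 0.6 -6.  -2.1  6.4  2.1 -3.2 -0.1  0.2 -0.5  2.6]
handle [[581.8 -99.8]] [[ 584.8 -101.8]] hub [[576.2 -50.3]] [[577.6 -54. ]]
```

```bash
cat > go.py <<'E'
import sys
from h import *
from plant import get_state
def to(x,y,z,xdir):
    s=get_state(); r=R.from_quat(s["tcp_rot"]); p=np.array(s["eef_pos"])*1000
    X=r.as_matrix()[:,0]; cur=np.degrees(np.arctan2(X[1],X[0])); d=(cur-xdir+180)%360-180
    print("tcp",p.round(1),"xdir",round(cur,2),"-> shift",r.inv().apply(np.array([x,y,z])-p).round(1),"yaw",round(d,2),"q6",round(s["qpos"][5],2))
if __name__=="__main__": to(*map(float,sys.argv[1:5]))
E
python3 go.py 452 -326 180 -26
```

```text
tcp [ 215.9 -638.8  194.1] xdir 18.67 -> shift [ 323.7 -220.8   14.7] yaw 44.67 q6 -0.15
```

```bash
python3 -m crank '[[[324,-221,15],44.7,90],[[324,-221,15],44.7,90],[[324,-221,15],44.7,90],[[324,-221,15],44.7,90],[[324,-221,15],44.7,90],[[324,-221,15],44.7,90],[[324,-221,15],44.7,90],[[324,-221,15],44.7,90],[[324,-221,15],44.7,90],[[324,-221,15],44.7,90]]' 80; python3 go.py 452 -326 90 -26
```

```text
time: 1.1
eef_pos: [0.4525, -0.3255, 0.18]
tcp_rot: [0.975, -0.224, -0.0, 0.0]
contact_force: [-0.7, -0.1, 0.2]
opening: 0.648
finger_force: 0.0
tcp [ 452.5 -325.5  180. ] xdir -25.89 -> shift [-0.1  0.6 90. ] yaw 0.11 q6 1.22
```

```bash
python3 -m crank '[[[0,1,45],0,90],[[0,1,70],0,90],[[0,1,90],0,90],[[0,1,90],0,90],[[0,1,90],0,255],[[0,1,90],0,255],[[0,1,90],0,255],[[0,1,90],0,255],[[0,1,90],0,255],[[0,1,90],0,255]]' 80; python3 go.py 452 -326 120 -26
```

```text
time: 2.1
eef_pos: [0.452, -0.3273, 0.0908]
tcp_rot: [0.974, -0.225, 0.0, 0.0]
contact_force: [0.2, 0.0, -1.0]
opening: 0.002
finger_force: 0.0
tcp [ 452.  -327.3   90.8] xdir -26.02 -> shift [ -0.6  -1.2 -29.2] yaw -0.02 q6 1.22
```

```bash
python3 - <<'E'
from plant import read_camera
import cv2,pickle
a=[]
for n in("top","side"):
    c=read_camera(n);pickle.dump(c,open(f"{n}1.pkl","wb"));f=c["frame"]
    a.append(cv2.resize(f[190:300,320:430] if n=="top" else f[110:220,290:400],(400,400),interpolation=cv2.INTER_CUBIC))
cv2.imwrite("pics/g1.png",cv2.hconcat(a))
E
```

```text
(no output)
```

View pics/g1.png

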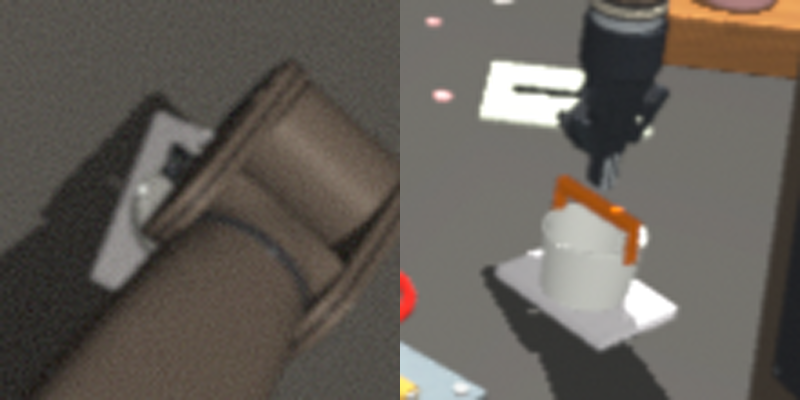

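```bash
python3 - <<'E'
from ray import *
from plant import get_state
S=pickle.load(open("side1.pkl","rb"));P=cloud(S)
print(hit(S,[(345,161.7)],.09),hit(S,[(345,161.7)],.16),(P[157:163,343:348]*1000).round(0)[::2,::2].tolist())
b=S["frame"].astype(int)[150:170,335:360];print(get_state())
# dark gripper points near tip
V=S["frame"].max(-1);m=(V<110);m[:130]=0;m[164:]=0;m[:,:335]=0;m[:,360:]=0;m&=P[...,2]>.05
q=P[m]*1000;i=q[:,2].argsort()[:10];print(q[i].round(0))
E
```

```text
[[ 468.85035671 -387.93478341]] [[ 435.14244582 -268.85174121]] [[[458.0, -315.0, 149.0], [451.0, -317.0, 149.0], [445.0, -320.0, 150.0]], [[455.0, -311.0, 143.0], [451.0, -318.0, 141.0], [446.0, -327.0, 138.0]], [[457.0, -320.0, 131.0], [450.0, -320.0, 132.0], [443.0, -321.0, 134.0]]]
{'time': 2.2, 'qpos': array([-8.08558505e-01,  1.41806385e-01,  1.95058906e+00, -2.81847961e-05,
        1.04904445e+00,  1.21644911e+00]), 'dq': array([-5.63578292e-04,  1.99558924e-03,  3.03446388e-03,  3.94061056e-05,
       -1.14796722e-04,  4.54744105e-04]), 'joint_efforts': array([-1.23776263e-02, -3.19828248e+01, -2.63090658e+01, -5.32510003e-04,
       -9.14387656e-04, -7.24670986e-05]), 'eef_pos': array([ 0.45191696, -0.32724323,  0.09053463]), 'tcp_rot': array([ 9.74323742e-01, -2.25151592e-01,  5.71185540e-05,  5.21615604e-05]), 'contact_force': array([0.40839878, 0.09887401, 0.17113951]), 'wrist_torque': array([0.02570017, 0.02154946, 0.05557325]), 'finger_force': 0.0, 'opening': 0.00013454020559513277}
[[ 457. -320.  131.]
 [ 461. -321.  133.]
 [ 443. -321.  134.]
 [ 452. -315.  135.]
 [ 453. -318.  137.]
 [ 443. -340.  137.]
 [ 450. -318.  137.]
 [ 446. -327.  138.]
 [ 461. -317.  139.]
 [ 463. -314.  139.]]
```

```bash
python3 - <<'E'
from ray import *
import cv2
S=pickle.load(open("side1.pkl","rb"));P=cloud(S)*1000
for v in range(140,172,2): print(v,[(int(P[v,u,0]),int(P[v,u,1]),int(P[v,u,2]),int(S["frame"][v,u].max())) for u in range(340,352,3)])
cv2.imwrite("pics/z1.png",cv2.resize(S["frame"][125:195,310:390],(640,560),interpolation=cv2.INTER_CUBIC))
E
```

```text
140 [(469, -290, 221, 74), (460, -296, 221, 41), (453, -304, 219, 43), (441, -299, 224, 41)]
142 [(467, -289, 214, 75), (460, -299, 212, 37), (453, -307, 210, 42), (443, -309, 212, 43)]
144 [(463, -277, 214, 57), (463, -312, 198, 40), (453, -311, 201, 40), (443, -312, 203, 43)]
146 [(462, -278, 206, 47), (464, -320, 186, 42), (451, -308, 195, 40), (441, -309, 198, 42)]
148 [(460, -276, 200, 45), (456, -295, 193, 42), (449, -306, 189, 40), (444, -325, 182, 41)]
150 [(461, -281, 190, 47), (456, -299, 183, 44), (449, -308, 181, 42), (444, -326, 174, 42)]
152 [(557, -603, 2, 105), (454, -295, 178, 45), (448, -310, 173, 44), (442, -326, 166, 86)]
154 [(550, -585, 2, 113), (459, -316, 158, 46), (449, -316, 162, 90), (441, -326, 159, 102)]
156 [(546, -573, 0, 112), (458, -317, 151, 43), (448, -316, 154, 110), (442, -334, 147, 96)]
158 [(538, -552, 3, 112), (456, -314, 145, 43), (447, -316, 146, 111), (443, -339, 136, 101)]
160 [(534, -542, 0, 124), (454, -307, 141, 59), (446, -318, 138, 121), (501, -558, 2, 118)]
162 [(470, -332, 115, 157), (517, -532, 1, 126), (507, -540, 0, 116), (496, -543, 2, 117)]
164 [(466, -321, 114, 156), (455, -319, 119, 162), (502, -527, -1, 125), (491, -529, 1, 117)]
166 [(466, -326, 103, 165), (453, -315, 113, 157), (443, -319, 114, 161), (486, -517, 0, 168)]
168 [(476, -361, 74, 197), (451, -314, 106, 164), (439, -309, 112, 154), (430, -312, 114, 213)]
170 [(476, -367, 62, 199), (467, -373, 62, 196), (438, -309, 105, 161), (425, -300, 113, 154)]
```

View pics/z1.png

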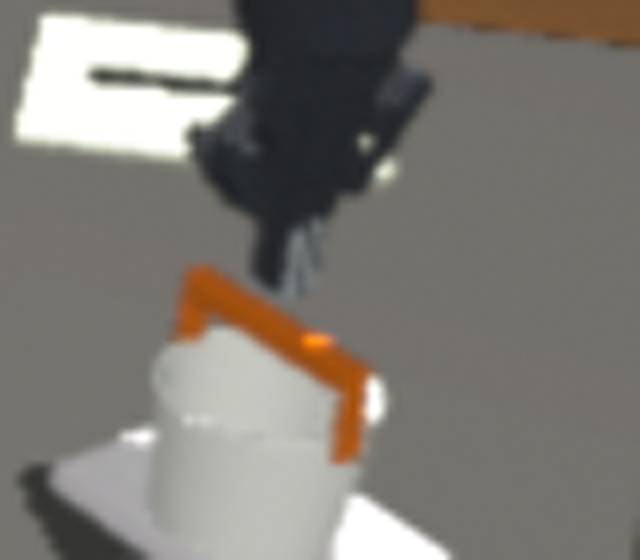

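The closed fingertips appear at crop (285,290), just above and behind the bar, which runs (200,275)–(365,380). By camera depth they are at z≈133 mm, while the readout says 90. So the true tool height is about 40 mm more than reported. I'll open, go down partway and check again.

```bash
python3 -m crank '[[[0,0,0],0,90],[[0,0,0],0,90],[[0,0,0],0,90],[[0,0,8],0,90],[[0,0,15],0,90],[[0,0,20],0,90],[[0,0,20],0,90]]'; python3 - <<'E'
from plant import read_camera
from ray import *
import cv2
S=read_camera("side");pickle.dump(S,open("side2.pkl","wb"));P=cloud(S)*1000
V=S["frame"].max(-1);m=(V<125)&(P[...,2]>60);m[:,:310]=0;m[:,385:]=0;m[:130]=0;m[185:]=0
for u in range(328,368,2):
    q=P[:,u][m[:,u]]
    if len(q): print(u,np.where(m[:,u])[0].max(),q[q[:,2].argmin()].round(0))
cv2.imwrite("pics/z2.png",cv2.resize(S["frame"][125:195,310:390],(640,560),interpolation=cv2.INTER_CUBIC))
E
```

```text
time: 2.9
eef_pos: [0.4511, -0.3265, 0.0688]
tcp_rot: [0.974, -0.225, -0.001, -0.001]
contact_force: [-0.0, -0.3, 0.3]
opening: 0.646
finger_force: 0.0
332 157 [ 485. -281.  157.]
334 158 [ 475. -270.  162.]
336 167 [ 471. -295.  115.]
338 168 [ 463. -292.  115.]
340 167 [ 458. -298.  117.]
342 157 [ 456. -297.  158.]
344 154 [ 452. -301.  169.]
346 151 [ 447. -304.  180.]
348 162 [ 448. -353.  112.]
350 163 [ 439. -347.  115.]
352 163 [ 430. -342.  120.]
354 160 [ 430. -360.  123.]
356 153 [ 425. -352.  156.]
358 151 [ 423. -367.  158.]
360 150 [ 417. -368.  163.]
362 149 [ 416. -378.  182.]
364 138 [ 414. -383.  203.]
```

View pics/z2.png

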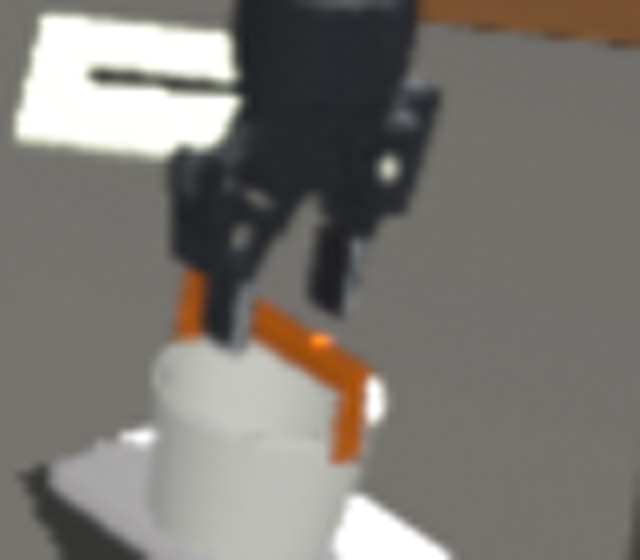

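```bash
python3 -m crank '[[[0,0,10],0,90],[[0,0,19],0,90],[[0,0,19],0,90],[[0,0,19],0,255],[[0,0,19],0,255],[[0,0,19],0,255],[[0,0,19],0,255],[[0,0,19],0,255],[[0,0,19],0,255]]' 80; python3 go.py 452 -326 256 -26
```

```text
time: 3.85
eef_pos: [0.4523, -0.3272, 0.0519]
tcp_rot: [0.974, -0.225, 0.0, -0.0]
contact_force: [0.1, 2.3, 2.3]
opening: 0.148
finger_force: 78.5
tcp [ 452.3 -327.2   51.9] xdir -26.04 -> shift [  -0.6   -1.  -204.1] yaw -0.04 q6 1.22
```

```bash
python3 -m crank '[[[0,0,-10],0,255],[[0,0,-30],0,255],[[0,0,-60],0,255],[[0,0,-90],0,255],[[0,0,-120],0,255],[[0,0,-150],0,255],[[0,0,-180],0,255],[[0,0,-200],0,255],[[0,0,-210],0,255],[[0,0,-210],0,255]]'; python3 go.py 621 113 262 -15.3
```

```text
time: 4.85
eef_pos: [0.4519, -0.3277, 0.2624]
tcp_rot: [0.974, -0.225, 0.001, 0.001]
contact_force: [0.3, -0.7, -4.6]
opening: 0.145
finger_force: 78.3
tcp [ 451.9 -327.7  262.4] xdir -26.04 -> shift [-4.160e+01 -4.702e+02 -2.000e-01] yaw -10.74 q6 1.22
```

```bash
python3 -m crank '[[[-1,-12,0],0,255],[[-4,-40,0],-1,255],[[-7,-80,0],-2,255],[[-11,-120,0],-3,255],[[-14,-160,0],-4,255],[[-18,-200,0],-5,255],[[-21,-240,0],-6,255],[[-25,-280,0],-7,255],[[-28,-320,0],-8,255],[[-32,-360,0],-9,255]]'; python3 go.py 621 113 262 -15.3
```

```text
time: 5.85
eef_pos: [0.5801, 0.0129, 0.2587]
tcp_rot: [0.989, -0.148, -0.002, -0.0]
contact_force: [1.1, -0.1, -3.8]
opening: 0.149
finger_force: 78.3
tcp [580.1  12.9 258.7] xdir -16.97 -> shift [   9.9 -107.7   -3.4] yaw -1.67 q6 1.71
```

```bash
python3 -m crank '[[[3,-30,-1],-1,255],[[6,-60,-2],-1.7,255],[[9,-85,-3],-1.7,255],[[10,-100,-3],-1.7,255],[[10,-108,-3],-1.7,255],[[10,-108,-3],-1.7,255],[[10,-108,-3],-1.7,255],[[10,-108,-3],-1.7,255]]'; python3 go.py 621 113 162 -15.3
```

```text
time: 6.65
eef_pos: [0.6221, 0.1095, 0.2644]
tcp_rot: [0.991, -0.134, -0.0, 0.0]
contact_force: [-0.4, 0.3, -3.8]
opening: 0.149
finger_force: 78.3
tcp [622.1 109.5 264.4] xdir -15.41 -> shift [ -1.9  -3.2 102.4] yaw -0.11 q6 1.85
```

```bash
python3 -m crank '[[[0,-1,15],0,255],[[-1,-2,40],0,255],[[-2,-3,70],0,255],[[-2,-3,95],0,255],[[-2,-3,112],0,255],[[-2,-3,122],0,255],[[-2,-3,122],0,255],[[-2,-3,122],0,255]]'; python3 go.py 621 113 142 -15.3;  python3 - <<'E'
from plant import read_camera
import cv2,pickle
a=[]
for n in("top","side"):
    c=read_camera(n);pickle.dump(c,open(f"{n}3.pkl","wb"));f=c["frame"]
    a.append(cv2.resize(f[150:250,175:275] if n=="top" else f[180:280,185:285],(400,400),interpolation=cv2.INTER_CUBIC))
cv2.imwrite("pics/p3.png",cv2.hconcat(a))
E
```

```text
time: 7.45
eef_pos: [0.622, 0.1139, 0.1435]
tcp_rot: [0.991, -0.134, 0.001, -0.0]
contact_force: [-0.0, -0.4, -3.3]
opening: 0.147
finger_force: 78.2
tcp [622.  113.9 143.5] xdir -15.35 -> shift [-0.7  1.1  1.5] yaw -0.05 q6 1.86
```

View pics/p3.png

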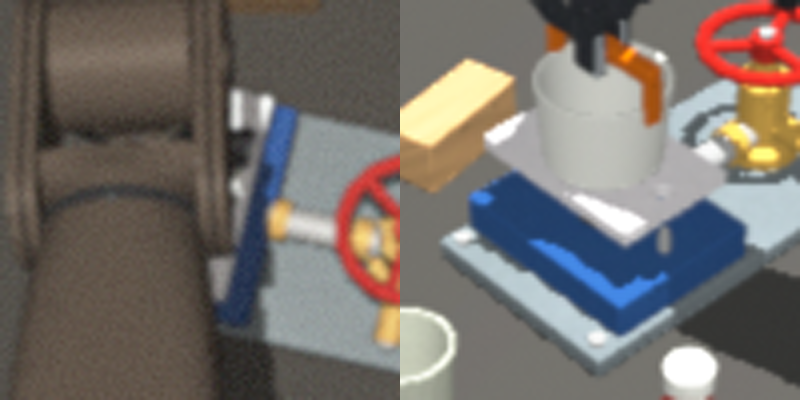

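```bash
python3 - <<'E'
from ray import *
np.set_printoptions(precision=1,suppress=True)
S=pickle.load(open("side3.pkl","rb"));S0=pickle.load(open("side0.pkl","rb"))
s0=lambda p,z:hit(S0,(np.array(p)+.5)/4.2-.5+[190,150],z)
s=lambda p,z:hit(S,(np.array(p)+.5)/4-.5+[185,180],z)
h=.0916
print("pegs tip",s0([(137,283),(257,364)],.072),"base",s0([(139,308),(257,390)],.05))
print("hole",s([(265,190)],h+.012),"corners L,B,R",s([(85,137),(227,233),(325,180)],h+.012))
a=np.radians(-15.3);Q=np.array([[np.cos(a),-np.sin(a)],[np.sin(a),np.cos(a)]])
print("pred from tcp 622,114:",(np.array([(-62,0),(76,50),(-76,50),(-76,-50)])@Q.T+[622,114]))
P=cloud(S)*1000
print("depth on flange",np.median(P[180+35:180+45,185+40:185+45].reshape(-1,3),0), P[180+43,185+70])
E
```

```text
pegs tip [[682.9  95.9]
 [562.5 129. ]] base [[681.5  96.8]
 [561.4 130.4]]
hole [[564.  126.5]] corners L,B,R [[709.2 141.5]
 [562.8 180.1]
 [532.8  94.7]]
pred from tcp 622,114: [[562.2 130.4]
 [708.5 142.2]
 [561.9 182.3]
 [535.5  85.8]]
depth on flange [621.3 160.1 130.5] [561.8 106.9 106.1]
```

```bash
python3 -m crank '[[[-1,1,8],0,255],[[-1,1,14],0,255],[[-1,1,18],0,255],[[-1,1,22],0,255],[[-1,1,25],0,255],[[-1,1,28],0,255],[[-1,1,30],0,255],[[-1,1,30],0,255]]'; python3 go.py 621 113 102 -15.3
```

```text
time: 8.35
eef_pos: [0.6198, 0.1133, 0.1121]
tcp_rot: [0.991, -0.133, -0.0, 0.0]
contact_force: [-0.5, -0.2, -4.3]
opening: 0.144
finger_force: 78.2
tcp [619.8 113.3 112.1] xdir -15.33 -> shift [ 1.2 -0.  10.1] yaw -0.03 q6 1.86
```

```bash
python3 -m crank '[[[0,0,3],0,255],[[1,0,6],0,255],[[1,0,8],0,255],[[1,0,9],0,255],[[1,0,10],0,255],[[1,0,10],0,255]]'; python3 go.py 621 113 102 -15.3
```

```text
time: 8.95
eef_pos: [0.6208, 0.113, 0.1022]
tcp_rot: [0.991, -0.133, -0.0, 0.0]
contact_force: [0.1, -1.0, -4.0]
opening: 0.147
finger_force: 78.3
tcp [620.8 113.  102.2] xdir -15.33 -> shift [ 0.2 -0.   0.2] yaw -0.03 q6 1.86
```

Still carrying the full weight. Continue down in 1 mm steps until contact.

```bash
python3 -m crank '[[[0,0,1],0,255],[[0,0,1],0,255],[[0,0,2],0,255],[[0,0,2],0,255]]'
```

```text
time: 9.35
eef_pos: [0.6211, 0.1133, 0.1019]
tcp_rot: [0.991, -0.133, 0.0, -0.0]
contact_force: [-3.4, 1.5, 3.9]
opening: 0.147
finger_force: 79.3
```

```bash
python3 -m crank '[[[0,0,1],0,255],[[0,0,1],0,255],[[0,0,2],0,255],[[0,0,2],0,255]]'
```

```text
time: 9.75
eef_pos: [0.6211, 0.1133, 0.1019]
tcp_rot: [0.991, -0.133, 0.0, -0.0]
contact_force: [-8.5, 0.8, 10.9]
opening: 0.147
finger_force: 80.6
```

Contact came at exactly +50 mm over the bench height, so it is seated. Release and rise.

```bash
python3 -m crank '[[[0,0,-1],0,255],[[0,0,-2],0,200],[[0,0,-2],0,110],[[0,0,-2],0,90],[[0,0,-2],0,90],[[0,0,-2],0,90],[[0,0,-20],0,90],[[0,0,-60],0,90],[[0,0,-110],0,90],[[0,0,-120],0,90]]'; python3 -m crank '[[[0,100,-40],0,90],[[0,100,-40],0,90],[[0,100,-40],0,90]]'; python3 - <<'E'
from plant import read_camera
import cv2,pickle
a=[]
for n in("top","side"):
    c=read_camera(n);pickle.dump(c,open(f"{n}4.pkl","wb"));f=c["frame"]
    a.append(cv2.resize(f[140:260,180:320] if n=="top" else f[150:270,195:335],(400,343),interpolation=cv2.INTER_CUBIC))
cv2.imwrite("pics/p4.png",cv2.hconcat(a))
E
python3 m.py 4 | grep -E "bar|handle|flange"; python3 go.py 582 -99 270 -15.3
```

```text
time: 10.75
eef_pos: [0.6246, 0.1131, 0.2264]
tcp_rot: [0.991, -0.133, 0.006, -0.001]
contact_force: [0.4, -0.6, 0.3]
opening: 0.647
finger_force: 0.0
time: 11.05
eef_pos: [0.5949, 0.0129, 0.2613]
tcp_rot: [0.991, -0.135, 0.002, 0.001]
contact_force: [0.5, 0.4, 0.4]
opening: 0.645
finger_force: 0.0
top flange 1092 mean [568.4 -22.3  16.7] rect [623.8 194.2] [687.6 212.6] 81.1
top bar 1 mean [546.  -41.8 128.9] rect [546.  -41.8] [0. 0.] 0.0
top handle 39 mean [578.7 -97.6 174.6] rect [580.2 -97.9] [15.  15.7] 175.4
side flange 904 mean [585.3  65.   18.6] rect [643.7 198.3] [696.3 279.8] 83.6
side bar 11 mean [552.3  -3.4 119.4] rect [552.1  -3. ] [29.2  9.8] 16.3
side handle 82 mean [580.6 -93.3 164.1] rect [582.  -94.7] [17.4 17.7] 172.3
tcp [594.7  15.3 259.2] xdir -15.49 -> shift [ 18.3 113.5 -10.9] yaw -0.19 q6 1.7
```

View pics/p4.png

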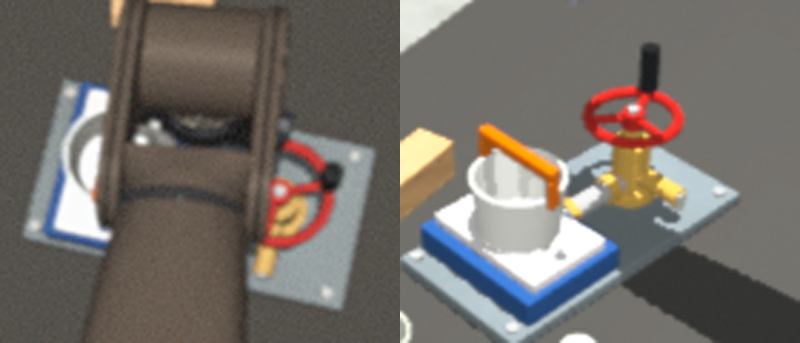

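The hopper sits flush on the blue platform (side panel, flange centred around (520,240)). Move on to the handle.

```bash
python3 -m crank '[[[8,50,0],0,90],[[18,100,0],0,90],[[18,114,0],0,90],[[18,114,0],0,90],[[18,114,0],0,90],[[18,114,0],0,90],[[18,114,0],0,90]]'; python3 go.py 582 -100.5 101 -15.3; python3 - <<'E'
from ray import *
from plant import read_camera
S=read_camera("side");P=cloud(S)*1000;a=np.radians(-15.3)
Q=np.array([[np.cos(a),-np.sin(a)],[np.sin(a),np.cos(a)]])
L=(P[...,:2]-[621.3,112.8])@Q
m=(S["frame"].min(-1)>150)&(abs(P[...,2]-62)<8)&(abs(L)<90).all(-1);m2=(abs(L[...,1])<15)&(abs(L[...,0])<70)&(abs(P[...,2]-164)<12)
print("flange z",np.median(P[m][:,2]),m.sum(),np.percentile(L[m],[2,98],axis=0),"bar",m2.sum(),np.percentile(P[m2][:,2],90),L[m2].mean(0))
# gripper lowest dark points
V=S["frame"].max(-1);g=(V<60)&(P[...,2]>120)&(abs(P[...,0]-582)<70)&(abs(P[...,1]+100)<70)
q=P[g];q=q[q[:,2].argsort()];print(q[::max(1,len(q)//25)].round(0))
E
```

```text
time: 11.85
eef_pos: [0.5819, -0.0965, 0.2583]
tcp_rot: [0.991, -0.132, -0.0, -0.0]
contact_force: [0.2, -0.3, -0.1]
opening: 0.646
finger_force: 0.0
tcp [581.9 -96.5 258.3] xdir -15.21 -> shift [  1.2   3.9 157.3] yaw 0.09 q6 1.5
flange z 63.064040456860646 675 [[-76.6113892  -46.61173463]
 [ 72.96240818  52.54518561]] bar 194 166.24650052465694 [-4.31567795  4.68823711]
[[ 582.  -92.  132.]
 [ 573.  -93.  169.]
 [ 586.  -57.  312.]
 [ 590.  -56.  334.]
 [ 568. -120.  349.]
 [ 591.  -37.  357.]
 [ 574.  -71.  366.]
 [ 589.  -39.  372.]
 [ 558. -148.  378.]
 [ 595.  -67.  384.]
 [ 572.  -70.  391.]
 [ 559. -100.  398.]
 [ 588.  -57.  404.]
 [ 593.  -61.  413.]
 [ 592.  -58.  429.]
 [ 558.  -68.  436.]
 [ 594.  -59.  442.]
 [ 559.  -68.  449.]
 [ 558.  -66.  456.]
 [ 552.  -75.  462.]
 [ 586.  -60.  469.]
 [ 584.  -33.  525.]
 [ 595.  -36.  537.]
 [ 581.  -36.  547.]
 [ 612.  -45.  557.]
 [ 602.  -42.  570.]]
```

```bash
python3 -m crank '[[[1,4,30],0,90],[[1,4,70],0,90],[[1,4,105],0,90],[[1,4,130],0,90],[[1,4,148],0,90],[[1,4,156],0,90],[[1,4,156],0,90]]'; python3 -m crank '[[[0,0,0],0,255],[[0,0,0],0,255],[[0,0,0],0,255],[[0,0,0],0,255],[[0,0,0],0,255],[[0,0,0],0,255]]' 50;python3 go.py 582 -100.5 101 -15.3
```

```text
time: 12.6
eef_pos: [0.5809, -0.1014, 0.1013]
tcp_rot: [0.991, -0.133, -0.001, -0.0]
contact_force: [-0.6, -0.1, 0.0]
opening: 0.649
finger_force: 0.0
time: 13.2
eef_pos: [0.5829, -0.101, 0.1046]
tcp_rot: [0.991, -0.134, 0.002, -0.001]
contact_force: [-0.3, 5.1, 3.2]
opening: 0.248
finger_force: 48.9
tcp [ 582.9 -101.   104.6] xdir -15.35 -> shift [-1.  -0.3  3.6] yaw -0.05 q6 1.49
```

```bash
cat > circ.py <<'E'
import numpy as np,sys
# start angle, end angle (deg, valve frame), n rows ; shifts in tool axes (tool x = base x, tool y = -base y)
a0,*L=map(float,sys.argv[1:]);a0=np.radians(a0)
print([[[int(v) for v in np.round(50*np.array([np.cos(p)-np.cos(a0),np.sin(a0)-np.sin(p)])).tolist()]+[0],0,255] for p in np.radians(L)])
E
python3 circ.py 292.7 280 260 235 210 185 160 135 110 90 90; cat > ang.py <<'E'
from h import *
from plant import get_state
s=get_state();p=np.array(s["eef_pos"])*1000;d=p[:2]-[576.5,-51.6]
print("valve deg",round((np.degrees(np.arctan2(d[1],d[0]))+15.3)%360,1),"r",np.hypot(*d).round(1),p.round(1),"F",np.round(s["contact_force"],1),s["opening"],s["finger_force"])
E
python3 ang.py
```

```text
[[[-11, 3, 0], 0, 255], [[-28, 3, 0], 0, 255], [[-48, -5, 0], 0, 255], [[-63, -21, 0], 0, 255], [[-69, -42, 0], 0, 255], [[-66, -63, 0], 0, 255], [[-55, -81, 0], 0, 255], [[-36, -93, 0], 0, 255], [[-19, -96, 0], 0, 255], [[-19, -96, 0], 0, 255]]
valve deg 292.7 r 49.8 [ 582.9 -101.   104.6] F [-0.3  5.1  3.2] 0.24771242157688567 48.92483174800873
```

```bash
python3 -m crank '[[[-11,3,0],0,255],[[-28,3,0],0,255],[[-48,-5,0],0,255],[[-63,-21,0],0,255],[[-69,-42,0],0,255],[[-66,-63,0],0,255],[[-55,-81,0],0,255],[[-36,-93,0],0,255],[[-19,-96,0],0,255],[[-19,-96,0],0,255]]'; python3 ang.py;python3 circ.py 90 75 55 35 20 8 0 -4 -7 -7 -7
```

```text
time: 14.2
eef_pos: [0.5922, -0.0035, 0.1046]
tcp_rot: [0.991, -0.133, 0.003, -0.001]
contact_force: [5.0, 5.3, 1.4]
opening: 0.243
finger_force: 50.5
valve deg 87.2 r 50.6 [592.2  -3.5 104.6] F [5.  5.3 1.4] 0.2429742584436827 50.545533299446106
[[[13, 2, 0], 0, 255], [[29, 9, 0], 0, 255], [[41, 21, 0], 0, 255], [[47, 33, 0], 0, 255], [[50, 43, 0], 0, 255], [[50, 50, 0], 0, 255], [[50, 53, 0], 0, 255], [[50, 56, 0], 0, 255], [[50, 56, 0], 0, 255], [[50, 56, 0], 0, 255]]
```

```bash
python3 -m crank '[[[13,2,0],0,255],[[29,9,0],0,255],[[41,21,0],0,255],[[47,33,0],0,255],[[50,43,0],0,255],[[50,50,0],0,255],[[50,53,0],0,255],[[50,55,0],0,255],[[50,56,0],0,255],[[50,56,0],0,255]]'; python3 ang.py
```

```text
time: 15.2
eef_pos: [0.6258, -0.0649, 0.1046]
tcp_rot: [0.991, -0.134, 0.005, -0.007]
contact_force: [10.2, 21.0, 3.6]
opening: 0.242
finger_force: 51.0
valve deg 0.2 r 51.1 [625.8 -64.9 104.6] F [10.2 21.   3.6] 0.2422380122192726 51.004486083984375
```

```bash
python3 - <<'E'
import numpy as np
f=lambda o,L:print([[[round(50*(np.cos(p)-o[0])),round(-50*np.sin(p)-o[1]),0],0,255] for p in np.radians(L)])
f((1,6),[-7,-7,5,25,50,75,100,125,150,180])
f((-1,0),[205,232,259,286,313,340,367,394,420,450])
f((0,-50),[476,503,530,557,584,611,638,665,690,720])
E
```

```text
[[[0, 0, 0], 0, 255], [[0, 0, 0], 0, 255], [[0, -10, 0], 0, 255], [[-5, -27, 0], 0, 255], [[-18, -44, 0], 0, 255], [[-37, -54, 0], 0, 255], [[-59, -55, 0], 0, 255], [[-79, -47, 0], 0, 255], [[-93, -31, 0], 0, 255], [[-100, -6, 0], 0, 255]]
[[[5, 21, 0], 0, 255], [[19, 39, 0], 0, 255], [[40, 49, 0], 0, 255], [[64, 48, 0], 0, 255], [[84, 37, 0], 0, 255], [[97, 17, 0], 0, 255], [[100, -6, 0], 0, 255], [[91, -28, 0], 0, 255], [[75, -43, 0], 0, 255], [[50, -50, 0], 0, 255]]
[[[-22, 5, 0], 0, 255], [[-40, 20, 0], 0, 255], [[-49, 41, 0], 0, 255], [[-48, 65, 0], 0, 255], [[-36, 85, 0], 0, 255], [[-16, 97, 0], 0, 255], [[7, 100, 0], 0, 255], [[29, 91, 0], 0, 255], [[43, 75, 0], 0, 255], [[50, 50, 0], 0, 255]]
```

```bash
python3 -m crank '[[[0,0,0],0,255],[[0,0,0],0,255],[[0,-10,0],0,255],[[-5,-27,0],0,255],[[-18,-44,0],0,255],[[-37,-54,0],0,255],[[-59,-55,0],0,255],[[-79,-47,0],0,255],[[-93,-31,0],0,255],[[-100,-6,0],0,255]]'; python3 ang.py
```

```text
time: 16.2
eef_pos: [0.5289, -0.039, 0.1046]
tcp_rot: [0.991, -0.133, 0.004, -0.001]
contact_force: [15.4, 1.1, -2.9]
opening: 0.243
finger_force: 50.6
valve deg 180.4 r 49.2 [528.9 -39.  104.6] F [15.4  1.1 -2.9] 0.24322375165458163 50.605316162109375
```

```bash
python3 -m crank '[[[5,21,0],0,255],[[19,39,0],0,255],[[40,49,0],0,255],[[64,48,0],0,255],[[84,37,0],0,255],[[97,17,0],0,255],[[100,-6,0],0,255],[[91,-28,0],0,255],[[75,-43,0],0,255],[[50,-50,0],0,255]]'; python3 ang.py
```

```text
time: 17.2
eef_pos: [0.5933, -0.0036, 0.1046]
tcp_rot: [0.991, -0.134, 0.006, -0.001]
contact_force: [4.8, -1.6, 6.2]
opening: 0.245
finger_force: 51.4
valve deg 86.0 r 50.8 [593.3  -3.6 104.6] F [ 4.8 -1.6  6.2] 0.24521945260853348 51.44730806350708
```

```bash
python3 -m crank '[[[-22,5,0],0,255],[[-40,20,0],0,255],[[-49,41,0],0,255],[[-48,65,0],0,255],[[-36,85,0],0,255],[[-16,97,0],0,255],[[7,100,0],0,255],[[29,91,0],0,255],[[43,75,0],0,255],[[50,50,0],0,255]]'; python3 -m crank '[[[0,0,0],0,255],[[0,0,0],0,255],[[0,0,0],0,255]]'; python3 ang.py
```

```text
time: 18.2
eef_pos: [0.6243, -0.0694, 0.1045]
tcp_rot: [0.991, -0.134, 0.0, 0.003]
contact_force: [-7.9, -3.5, 10.8]
opening: 0.242
finger_force: 52.0
time: 18.5
eef_pos: [0.6253, -0.0663, 0.1046]
tcp_rot: [0.991, -0.134, 0.002, 0.0]
contact_force: [1.7, 1.9, 5.6]
opening: 0.243
finger_force: 51.6
valve deg 358.5 r 51.0 [625.3 -66.3 104.6] F [1.7 1.9 5.6] 0.24293100774103404 51.55364513397217
```

```bash
python3 - <<'E'
from ray import *
from plant import read_camera,get_state
import cv2
S=read_camera("side");P=cloud(S)*1000;a=np.radians(-15.3)
Q=np.array([[np.cos(a),-np.sin(a)],[np.sin(a),np.cos(a)]])
L=(P[...,:2]-[621.3,112.8])@Q
m=(S["frame"].min(-1)>150)&(abs(P[...,2]-62)<8)&(abs(L)<90).all(-1)
print("flange z",np.median(P[m][:,2]),np.percentile(L[m],[2,98],axis=0));print(get_state()["dq"].round(3))
cv2.imwrite("pics/end.png",cv2.resize(S["frame"][110:310,150:350],(600,600),interpolation=cv2.INTER_CUBIC))
E
```

```text
flange z 63.04596197044038 [[-76.26313722 -47.67488075]
 [ 72.16603567  52.70893167]]
[-0.001 -0.003  0.001 -0.001 -0.002  0.001]
```

View pics/end.png

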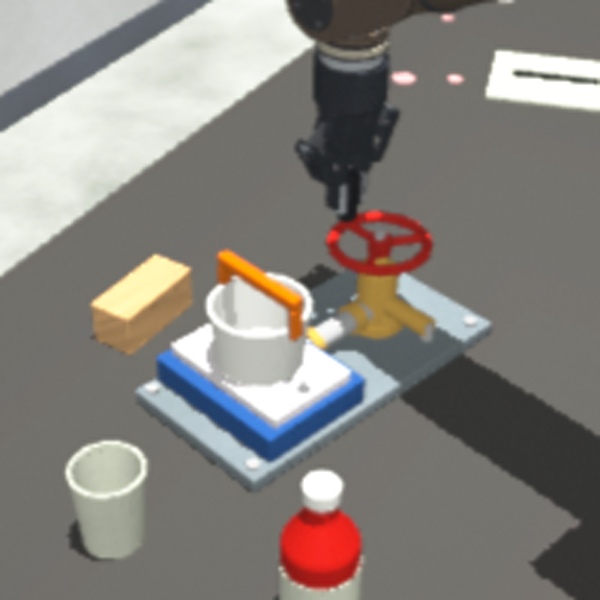

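The final picture shows the hopper seated flush (around (260,350)), the gripper holding the handle at (345,215) on the base's +x side of the wheel, and the bottle, cup and block in place.

```bash
python3 -c "
from plant import ctrl
print(ctrl.sign_off())"
```

```text
the job is handed in; nothing more can be done
None
```

I handed the job in at about 18.6 s with the hopper seated on both pegs and let go, the valve closed to its stop and backed off about 718° by tool position (two turns is 720°, tolerance about ±11°), the gripper still holding the handle at about 50 N, and the bottle, cup and block undisturbed; the hand-in returned no verdict.

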